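Release a nozzle tube from a push-fit air outlet

ROBOT

A 7-joint arm with a two-finger parallel gripper is mounted at the origin on the work surface; the furniture and walls round the work are solid. World frame = base frame: x ahead of the robot, y to its left, z up, the work surface at z = 0. Lengths are in mm, angles in rad, forces in N, time in s.
With the tool pointing down it reaches from about 400 to 875 mm from the base axis. Payload 4.4 kg.
Tool frame: the origin (TCP) lies at the very end of the fingers, on their centre line; the grasp point (between the pads) lies 19 mm behind it; z points along the fingers, y is the direction in which the jaws open and shut (so a half turn about z gives the same grasp; the last joint's range is limited). The gripper opens to 85 mm and grips with 20 to 120 N. Pads are 22 mm wide; open, the fingers measure 114 mm over their backs; the gripper's body (76 mm by 85 mm) begins 54 mm behind the grasp point. The pads swing forward as they close: fully open they stand 13 mm farther back than shut.
Start: joints at [1.081, 0.628, 0.038, 1.517, -0.027, 0.996, -0.02], TCP at [267.326, -592.499, 231.313] pointing down, gripper open.
Joint ranges: [-3.06, 3.06], [-0.37, 2.12], [-1.25, 1.32], [0.18, 2.47], [-1.1, 4.24], [0.23, 1.98], [-2.94, 2.94]. Speed limits (rad/s): [2.57, 2.57, 3.14, 3.14, 3.14, 3.14, 3.14].

INTERFACE

Orientations are given as [roll, pitch, yaw] about the fixed x, y, z axes, in that order (R = Rz(yaw) Ry(pitch) Rx(roll)).
In Python, from cell import ctrl gives the robot as it stands.
- The arm moves only by the shell command python3 -m crank 'ROWS' [OPENING]. ROWS is JSON, a list that holds one entry, the list of rows, each a list of 6 numbers: the shift along the tool's x, y, z in units of 30 mm (1.0 is 30 mm), then the turn, a rotation vector about the tool's x, y, z in units of 6 degrees (1.0 is 6 degrees). In form: [[[tx, ty, tz, rx, ry, rz], ...]]. A call has 1 to 12 rows; each row shifts and turns the pose as measured when the row begins, along the tool's axes as they then stand; what a row does not reach is not made up. A row lasts 1/12 s, in which the tool goes at most 41.7 mm and 7.16 degrees, less where a joint would pass 70% of its speed; a pose out of reach is approached as far as the arm can. A call is refused whole if a number of a shift passes 1 or a number of a turn 1, either way. A call with a gripper value outside its range is refused whole. OPENING is the gripper command: -1 is fully open, 1 is shut, values between are in proportion, set as the call begins (- or left out, the last holds). The fingers move at their own pace and stop on an object; the grip force is fixed at half the most. Time passes only in rows, so rows that do not move let the fingers close. It gives the time, the measured TCP pose, the force and the opening at its end, in the units of the state.
- ctrl.read_state(): the state, without advancing time (a new reading comes with each control period).
- ctrl.get_image(name): name is "scene" or "top"; returns a dict with "color" (400x640x3 uint8, red, green, blue), "depth" (400x640 float32, mm along the optical axis (not along the pixel's ray), 0 where there is no reading), "camera_matrix" (3x3 intrinsics, pixels), "k1" (the pictures are not rectified: a ray, as slopes to the right and down, at radius r is drawn at 1 + k1 r^2 times it, then the intrinsics apply), "R" (3x3) and "t" (3): a world point X has camera coordinates R X + t. Camera axes: x right, y down, z forward; pixel columns grow to the right and rows downward; lengths in mm; the calibration is good to about 2 mm. A picture is of the moment at which its call begins.
- ctrl.finish_job(): hands the job in, once; it reports no verdict.
Trained networks look in a picture, given as the dict that the camera call returned (one of the last four; its "shot" number tells which), for a name from the list of things; names that differ only in an ending like _2 or _b are one class to them, and where a whole thing is asked for, a point or a joint stands for the part that bears it (a point fixed in the world has none). Each returns a list of dicts, best first, with "conf" (0 to 1); they miss things now and then, are a little off and sometimes report something else, mostly with a low value. They report only what shows in the picture. A call takes as long as a camera call.
- ctrl.search_frame(query, picture): "extent" ([centre column, centre row, width, height] in pixels, round what is visible of it).
The state is a dict: "clock": time; "qpos": joint angles; "qd": joint speeds; "tau": joint torques, N m; "eef_pos": TCP position; "tool_rot": TCP orientation; "force": force on the tool from outside, world axes, zero at the start; "torque": the same for the moment, N m; "width": finger opening in mm.
Only numpy, scipy, OpenCV 4.12 (cv2) and the standard library are available. Lean on these libraries where they do the work, as an engineer would, in place of code of your own. Each camera call takes 0.05 s, during which the arm holds its last target. There are 200 camera calls.

TASK

Two small air outlets stand on the packing table, each with a short aluminium nozzle tube in a push-fit. Press down the blue release ring with your fingertips either side of its tube, grip the tube while the ring is down and draw it straight up and out, then set it down in the grey tray. Leave the tube with the orange ring where it is.

Things in the scene. Friction and masses are not known exactly. Their poses are not given: they have to be found in the camera images.
- blue_tube: Tube to take: upright aluminium tube, 16 mm wide, 68 mm long, dark band near the top, brass bead (24 wide, 6 high) at its foot. Origin: centre of the foot; z: up the tube. Foot 20 above the table, top 88. It stands in the blue-ringed outlet: fixed black body, 56 wide, top at 38, on a 96 square grey plate with a brass stub at one side. Inner jaws hold the bead unless the ring is down.
- blue_ring (a joint): Travel of the blue ring (m), a level ring round the tube: outer diameter 62 mm, hole 30 mm, top 54 mm above the table. 0 = up, 0.010 = fully down; spring 3 to 6 N, springs back. Tube free from 5.5 mm down; aim for 8. Fingertips 38 mm apart astride the tube press it, can close on the tube while pressing, then rise with it: the bead passes the jaws before the ring is back up.
- orange_tube: The tube to leave alone: the same tube in the same kind of outlet, but with an orange ring; origin at the centre of its foot.
- tray: Shallow open grey tray, 200 x 130 mm and 24 mm high, floor and walls 2 mm thick, fixed to the table; origin at the centre of its underside, x along its long side, z up. The tube may stand or lie in it.

How it is judged:
By the outcome, as a careful person would: the job done as asked, in the order asked, and still so for the second after the job is handed in, with the robot touching nothing.
It also fails if it takes over 43 s, if anything falls off the work surface, if the arm or the gripper's body presses on something with over 40 N, if the wrist force passes 120 N, or if a joint passes its speed limit or range.

## Working session

There is one attempt and no reset: what is moved stays moved. The work goes in short steps, Python scripts to look and compute and a shell command to move; the robot and the scene stay as the last step left them, time stands still between calls to the robot, and variables do not carry over. Pictures are saved under pics/ and viewed, about 8 in all and at most 12, crops included, and the job is handed in when it is done.

```bash
mkdir -p pics
cat > h.py <<'E'
import numpy as np, cv2
from cell import ctrl
def ray(im,u,v):
    K=im["camera_matrix"]; k=im["k1"]
    d=np.array([(u-K[0,2])/K[0,0],(v-K[1,2])/K[1,1]]); s=d.copy()
    for _ in range(20): s=d/(1+k*(s@s))
    return np.array([s[0],s[1],1.])
def world(im,u,v,z):  # intersect pixel ray with plane z
    R,t=np.array(im["R"]),np.array(im["t"]); o=-R.T@t; r=R.T@ray(im,u,v)
    return o+r*(z-o[2])/r[2]
def wd(im,u,v):
    R,t=np.array(im["R"]),np.array(im["t"]); return R.T@(ray(im,u,v)*im["depth"][int(v),int(u)]-t)
def save(im,n): cv2.imwrite(n,cv2.cvtColor(im["color"],cv2.COLOR_RGB2BGR))
E
python3 - <<'E'
from h import *
s=ctrl.read_state(); print({k:np.round(v,3) for k,v in s.items()})
ims=[ctrl.get_image(n) for n in("scene","top")]
cv2.imwrite("pics/a.png",cv2.cvtColor(np.vstack([i["color"] for i in ims]),cv2.COLOR_RGB2BGR)[:, :]) if 0 else None
for im,n in zip(ims,("scene","top")):
    save(im,f"pics/{n}0.png"); print(n,np.round(-np.array(im["R"]).T@im["t"]))
    for q in("blue_tube","blue_ring","orange_tube","tray"):
        for r in ctrl.search_frame(q,im)[:3]:
            e=r["extent"]; print(q,np.round(e,1),round(r["conf"],2),np.round(wd(im,e[0],e[1])))
E
```

```text
{'clock': np.float64(0.0), 'qpos': array([ 1.081,  0.629,  0.038,  1.518, -0.027,  0.996, -0.02 ]), 'qd': array([-0.   , -0.   ,  0.   ,  0.001, -0.   , -0.   ,  0.001]), 'tau': array([ 0.0000e+00, -5.6339e+01,  1.2260e+00, -1.9344e+01,  1.1000e-02,
        1.0000e-02,  0.0000e+00]), 'eef_pos': array([ 267.075, -591.927,  230.381]), 'tool_rot': array([-3.14 ,  0.   ,  0.424]), 'force': array([ 0.342, -0.254,  0.675]), 'torque': array([-0.007, -0.04 ,  0.01 ]), 'width': np.float64(85.588)}
scene [188. 449. 698.]
blue_tube [380.1 125.5   9.6   9.2] 0.5 [ 529. -243.   78.]
blue_ring [377.2 133.1  21.1  15.2] 0.6 [ 532. -241.   55.]
orange_tube [231.3 290.8  15.3  21.2] 0.51 [488. 267.  81.]
tray [292.6 204.9 115.1  80.8] 0.98 [573.  16.   0.]
top [445.  11. 951.]
blue_tube [434.7 205.5  15.2   9.4] 0.66 [ 530. -243.   87.]
blue_tube [208.8 215.2  15.5  11.7] 0.29 [500. 255.  72.]
blue_ring [433.1 207.1  27.4  24.9] 0.72 [ 528. -245.   68.]
orange_tube [207.9 215.1  14.6   7.2] 0.44 [499. 253.  84.]
tray [317.2 191.1  70.6  89.4] 0.9 [568.  15.   3.]
```

View pics/scene0.png

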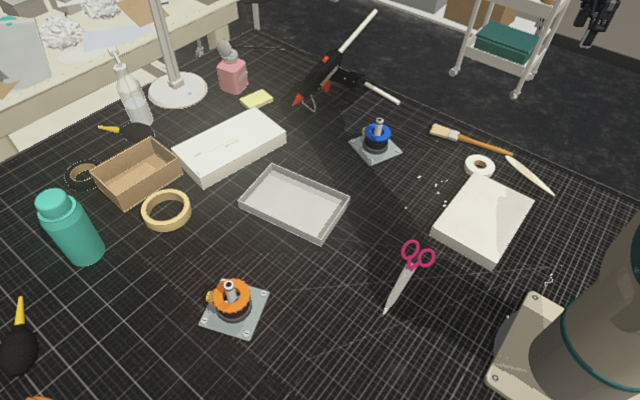

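View pics/top0.png

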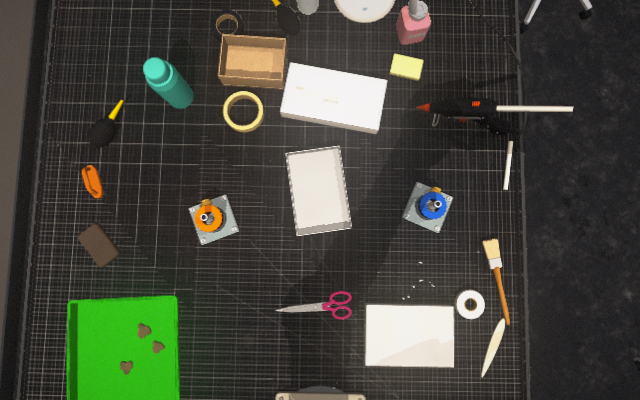

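The scene shows the blue outlet at about (377,135) in scene and (433,206) in top. The tray is at (318,191) in top, between the two outlets, and the brass stub points away from the robot at (437,188) in top. Next I'll refine these positions.

```bash
cat > loc.py <<'E'
from h import *
def blue(im):
    h=cv2.cvtColor(im["color"],cv2.COLOR_RGB2HSV); m=cv2.inRange(h,(105,120,60),(125,255,255))
    x0=[360,110,400,160] if h is None else None
    n,l,st,c=cv2.connectedComponentsWithStats(m)
    i=1+np.argmax(st[1:,4]); x,y,w,hh,a=st[i]
    hull=cv2.convexHull(np.argwhere(l==i)[:,::-1].astype(np.int32)); M=cv2.moments(hull)
    return st[i],M["m10"]/M["m00"],M["m01"]/M["m00"]
def move(target,yaw):
    s=ctrl.read_state(); from scipy.spatial.transform import Rotation as Ro
    R=Ro.from_euler("xyz",s["tool_rot"]); d=R.inv().apply(np.array(target)-s["eef_pos"])/30
    w=(R.inv()*Ro.from_euler("xyz",[np.pi,0,yaw])).as_rotvec(degrees=True)/6
    print("pos",np.round(s["eef_pos"],1),"rot",np.round(s["tool_rot"],3),"F",np.round(s["force"],1),"w",round(s["width"],1),"t",round(s["clock"],2)); print("shift",np.round(d,2),"turn",np.round(w,2))
E
python3 - <<'E'
from loc import *
for n in("scene","top"):
    im=ctrl.get_image(n); st,u,v=blue(im); print(n,st,round(u,1),round(v,1),np.round(world(im,u,v,51),1))
    c=cv2.resize(im["color"][int(v)-35:int(v)+35,int(u)-45:int(u)+45],None,fx=6,fy=6,interpolation=2)
    cv2.imwrite(f"pics/z_{n}.png",c[:,:,::-1])
    # tray corners in top
    if n=="top":
        for p in((287,153),(339,147),(351,227),(299,234)): print(np.round(world(im,*p,24),0))
        a=cv2.imread("pics/z_scene.png"); cv2.imwrite("pics/z.png",cv2.resize(np.hstack([a,c[:,:,::-1]]),(800,311)))
    for p in ([(437,188),(430,208)] if n=="top" else []): print("stub/plate",np.round(wd(im,*p)))
move((530,-243,200),-0.33)
E
```

```text
scene [365 123  27  19 312] 377.5 132.1 [ 535.6 -248.4   51. ]
top [419 192  28  27 440] 432.5 205.2 [ 534.5 -248.9   51. ]
[655.  89.  24.]
[672. -35.  24.]
[482. -65.  24.]
[463.  56.  24.]
stub/plate [ 577. -266.   30.]
stub/plate [ 528. -244.   48.]
pos [ 267.3 -592.5  231.3] rot [ 3.142 -0.     0.424] F [ 1.4 -0.2  0.6] w 85.4 t 0.6
shift [12.77 -7.02  1.04] turn [-0.  -0.   7.2]
```

View pics/z.png

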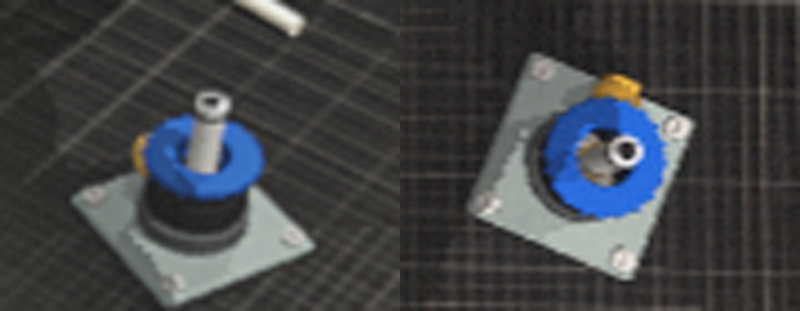

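```bash
python3 -m crank '[[[0.9,-0.5,0,0,0,0],[0.9,-0.5,0,0,0,0],[0.9,-0.5,0,0,0,0],[0.9,-0.5,0,0,0,0],[0.9,-0.5,0,0,0,0],[0.9,-0.5,0,0,0,0],[0.9,-0.5,0,0,0,0],[0.9,-0.5,0,0,0,0],[0.9,-0.5,0,0,0,0],[0.9,-0.5,0,0,0,0],[0.9,-0.5,0,0,0,0],[0.9,-0.5,0,0,0,0]]]' 0.1
python3 - <<'E'
from loc import *
move((535,-248,180),-0.38)
im=ctrl.get_image("scene"); print(world(im,379.7,119.5,88)); save(im,"pics/s1.png")
im=ctrl.get_image("top"); print(world(im,437.6,204.2,88))
E
```

```text
clock: 1.6
eef_pos: [492.2, -293.9, 230.0]
tool_rot: [3.134, 0.005, 0.405]
force: [-0.6, -0.1, 0.4]
width: 38.0
pos [ 492.2 -293.9  230. ] rot [3.134 0.005 0.405] F [-0.6 -0.1  0.4] w 38.0 t 1.6
shift [ 1.92 -0.86  1.65] turn [0.09 0.02 7.5 ]
[ 535.89825162 -248.76732219   88.        ]
[ 533.19609295 -249.39529475   88.        ]
```

```bash
python3 -m crank '[[[0.9,-0.4,0,0,0,0],[0.9,-0.4,0,0,0,0],[0,0,0,0,0,1],[0,0,0,0,0,1],[0,0,0,0,0,1],[0,0,0,0,0,1],[0,0,0,0,0,1],[0,0,0,0,0,1],[0,0,0,0,0,1],[0,0,0.5,0,0,0.5],[0,0,0.5,0,0,0]]]'
python3 - <<'E'
from loc import *
move((535,-249,120),-0.38)
E
```

```text
clock: 2.62
eef_pos: [540.6, -244.6, 203.0]
tool_rot: [3.137, -0.013, -0.407]
force: [-0.3, 0.1, -0.3]
width: 38.7
pos [ 540.6 -244.6  203. ] rot [ 3.137 -0.013 -0.407] F [-0.3  0.1 -0.3] w 38.7 t 2.62
shift [-0.15  0.19  2.77] turn [ 0.05 -0.12 -0.25]
```

```bash
python3 -m crank '[[[-0.2,0.2,0.8,0.05,-0.12,-0.2],[0,0,0.8,0,0,0],[0,0,0.8,0,0,0],[0,0,0.3,0,0,0],[0,0,0,0,0,0]]]'
python3 - <<'E'
from loc import *
move((535,-249,65),-0.38)
a=[]
for n,b in(("scene",(330,80)),("top",(385,160))):
    im=ctrl.get_image(n); u,v=b; a.append(cv2.resize(im["color"][v:v+80,u:u+100],None,fx=4,fy=4,interpolation=2))
cv2.imwrite("pics/c.png",np.hstack(a)[:,:,::-1])
E
```

```text
clock: 3.03
eef_pos: [532.4, -249.7, 118.4]
tool_rot: [3.141, -0.001, -0.385]
force: [-0.1, -0.0, 0.5]
width: 38.3
pos [ 532.4 -249.7  118.4] rot [ 3.141e+00 -1.000e-03 -3.850e-01] F [-0.1 -0.   0.5] w 38.3 t 3.03
shift [ 0.07 -0.06  1.78] turn [ 0.   -0.01 -0.05]
```

View pics/c.png

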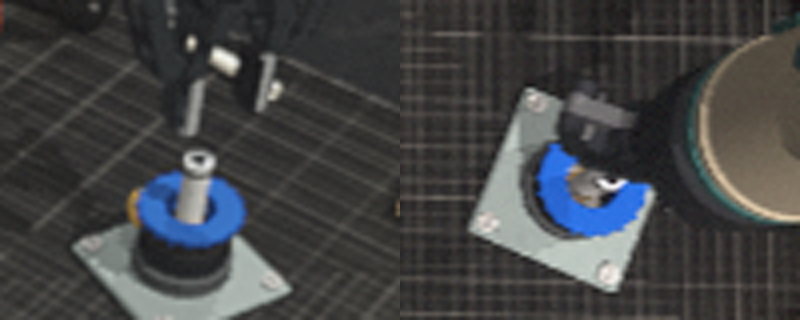

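The fingers are above the tube. The scene picture suggests they may be offset, so I'll project the expected tip positions onto it to check.

Run:
```python
from loc import *
s=ctrl.read_state(); im=ctrl.get_image("scene"); from scipy.spatial.transform import Rotation as Ro
R=Ro.from_euler("xyz",s["tool_rot"])
c=cv2.resize(im["color"][80:160,330:430],None,fx=8,fy=8,interpolation=2)
def pr(P): 
    q=np.array(im["R"])@P+im["t"]; x=q[:2]/q[2]; x=x*(1+im["k1"]*x@x); K=im["camera_matrix"]; return K[0,0]*x[0]+K[0,2],K[1,1]*x[1]+K[1,2]
def dot(P,col):
    u,v=pr(P); cv2.circle(c,(int((u-330+.5)*8),int((v-80+.5)*8)),3,col,-1)
for dz in(0,-4):
  for sy in(-19,19):
    for sx in(-11,11): dot(s["eef_pos"]+R.apply([sx,sy,dz]),(255,0,0) if dz==0 else (255,255,0))
for z in(54,70,88): dot(np.array([535,-249,z]),(0,255,0))
cv2.imwrite("pics/d.png",c[:600,:,::-1])
```

```text
(no output)
```

View pics/d.png

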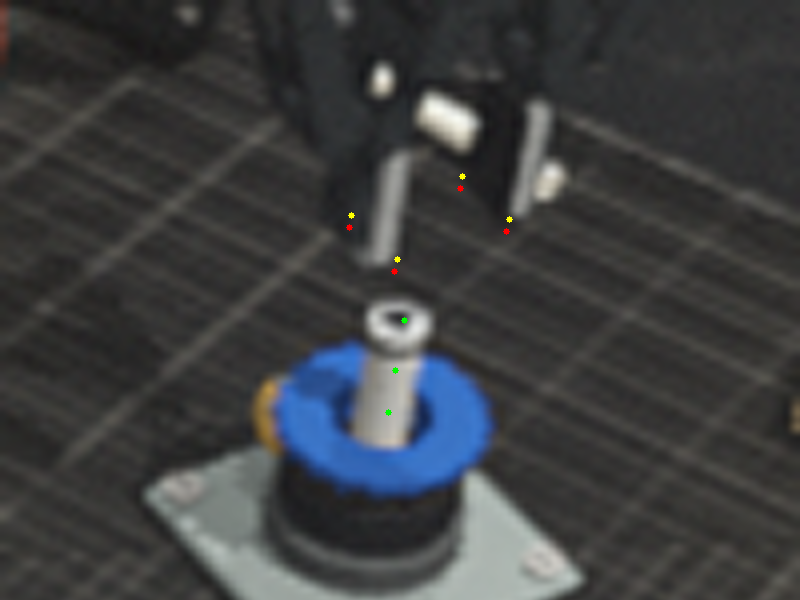

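The projected tips match the fingers, which are centred and end about 4 mm behind the TCP. The tube lies between them, so I'll descend.

```bash
python3 -m crank '[[[0.1,-0.07,0.6,0,0,0],[0,0,0.6,0,0,0],[0,0,0.5,0,0,0],[0,0,0.1,0,0,0],[0,0,0,0,0,0]]]'
python3 -c "
from loc import *
move((535.5,-249,44),-0.38)"
```

```text
clock: 3.6
eef_pos: [545.4, -252.8, 74.5]
tool_rot: [3.141, -0.023, -0.384]
force: [-0.6, -0.6, -0.0]
width: 38.9
pos [ 545.4 -252.8   74.5] rot [ 3.141 -0.023 -0.384] F [-0.6 -0.6 -0. ] w 38.9 t 3.6
shift [-0.38  0.01  1.01] turn [ 0.01 -0.22 -0.04]
```

```bash
python3 -m crank '[[[-0.38,0,0,0,-0.2,0],[0,0,0,0,0,0]]]'
python3 -c "
from loc import *
move((535.5,-249,54),-0.38)"
```

```text
clock: 3.77
eef_pos: [535.1, -248.7, 76.6]
tool_rot: [3.141, -0.003, -0.384]
force: [0.4, -0.1, 0.2]
width: 38.2
pos [ 535.1 -248.7   76.6] rot [ 3.141e+00 -3.000e-03 -3.840e-01] F [ 0.4 -0.1  0.2] w 38.2 t 3.77
shift [0.01 0.   0.75] turn [ 0.01 -0.03 -0.04]
```

```bash
python3 -m crank '[[[0,0,0.25,0,0,0],[0,0,0.25,0,0,0],[0,0,0.15,0,0,0],[0,0,0,0,0,0]]]'
python3 -c "
from loc import *
move((535.5,-249,50),-0.38)"
```

```text
clock: 4.1
eef_pos: [536.9, -249.4, 58.7]
tool_rot: [3.141, -0.009, -0.384]
force: [-0.0, -0.1, -0.4]
width: 38.5
pos [ 536.9 -249.4   58.7] rot [ 3.141 -0.009 -0.384] F [-0.  -0.1 -0.4] w 38.5 t 4.1
shift [-0.05  0.    0.29] turn [ 0.01 -0.08 -0.04]
```

```bash
python3 -m crank '[[[-0.05,0,0.15,0,-0.08,0],[0,0,0.13,0,0,0],[0,0,0,0,0,0]]]'
python3 -m crank '[[[0,0,0.1,0,0,0],[0,0,0,0,0,0]]]'
python3 -c "
from loc import *
move((535.5,-249,43),-0.38)"
```

```text
clock: 4.35
eef_pos: [535.6, -249.0, 49.5]
tool_rot: [3.141, 0.0, -0.384]
force: [0.6, -0.1, 3.5]
width: 38.5
clock: 4.52
eef_pos: [535.6, -249.0, 46.5]
tool_rot: [3.141, 0.001, -0.384]
force: [-1.5, 0.7, 3.7]
width: 38.6
pos [ 535.6 -249.    46.5] rot [ 3.141e+00  1.000e-03 -3.840e-01] F [-1.5  0.7  3.7] w 38.6 t 4.52
shift [-0.    0.    0.12] turn [ 0.    0.01 -0.04]
```

```bash
python3 -m crank '[[[0,0,0.1,0,0,0],[0,0,0,0,0,0]]]'
python3 -m crank '[[[0,0,0,0,0,0],[0,0,0,0,0,0],[0,0,0,0,0,0]]]' 0.3
python3 - <<'E'
from loc import *
move((535.5,-249,43),-0.38)
im=ctrl.get_image("scene"); print(blue(im))
cv2.imwrite("pics/e.png",cv2.resize(im["color"][80:155,330:430],None,fx=8,fy=8,interpolation=2)[:,:,::-1])
E
```

```text
clock: 4.68
eef_pos: [535.6, -249.0, 44.0]
tool_rot: [3.141, 0.0, -0.384]
force: [-0.9, -0.2, 4.4]
width: 38.3
clock: 4.93
eef_pos: [536.2, -249.2, 45.3]
tool_rot: [-3.142, -0.001, -0.384]
force: [-1.3, 0.5, 5.0]
width: 29.6
pos [ 536.2 -249.2   45.3] rot [-3.142e+00 -1.000e-03 -3.840e-01] F [-1.3  0.5  5. ] w 29.6 t 4.93
shift [-0.02  0.    0.08] turn [-0.   -0.01 -0.04]
(array([364, 130,  27,  15, 199], dtype=int32), 376.92312105565117, 136.77223178427997)
```

View pics/e.png

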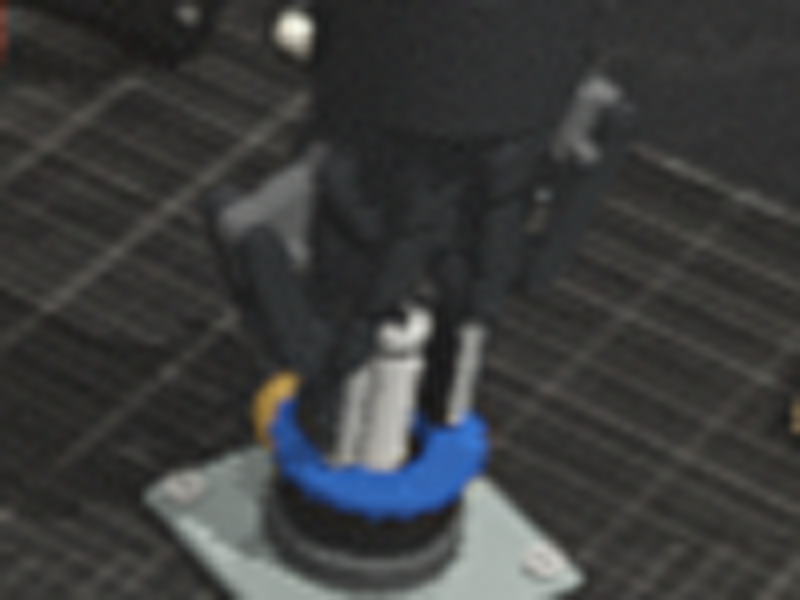

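The ring is clearly down, by about 7–8 mm in the picture, with the tips on it either side of the tube. I'll close on the tube while holding the press.

```bash
python3 -m crank '[[[0,0,0.05,0,0,0],[0,0,0,0,0,0],[0,0,0,0,0,0]]]' 0.5
python3 -m crank '[[[0,0,0,0,0,0],[0,0,0,0,0,0],[0,0,0,0,0,0],[0,0,0,0,0,0]]]' 1
python3 - <<'E'
from loc import *
move((535.5,-249,43),-0.38)
im=ctrl.get_image("scene"); print(blue(im))
E
```

```text
clock: 5.23
eef_pos: [536.5, -249.9, 45.4]
tool_rot: [3.141, -0.003, -0.385]
force: [-0.5, 0.7, 5.0]
width: 21.6
clock: 5.57
eef_pos: [536.5, -250.7, 46.9]
tool_rot: [3.141, -0.004, -0.385]
force: [-1.1, 1.3, 4.1]
width: 14.7
pos [ 536.5 -250.7   46.9] rot [ 3.141 -0.004 -0.385] F [-1.1  1.3  4.1] w 14.7 t 5.57
shift [-0.05 -0.04  0.13] turn [ 0.01 -0.04 -0.05]
(array([364, 127,  27,  18, 240], dtype=int32), 376.9451476793249, 135.34317862165963)
```

```bash
python3 -m crank '[[[0,0,0.12,0,0,0]]]'
python3 -m crank '[[[0,0,0.06,0,0,0]]]'
python3 - <<'E'
from loc import *
move((535.5,-249,43),-0.38)
im=ctrl.get_image("scene"); print(blue(im))
E
```

```text
clock: 5.7
eef_pos: [536.9, -250.9, 45.3]
tool_rot: [3.141, -0.005, -0.386]
force: [-9.9, 6.0, 54.6]
width: 14.5
clock: 5.78
eef_pos: [536.7, -250.9, 45.5]
tool_rot: [-3.141, -0.004, -0.386]
force: [-4.4, 2.3, 20.1]
width: 14.8
pos [ 536.7 -250.9   45.5] rot [-3.141 -0.004 -0.386] F [-4.4  2.3 20.1] w 14.8 t 5.78
shift [-0.06 -0.04  0.08] turn [-0.   -0.04 -0.06]
(array([364, 127,  27,  18, 237], dtype=int32), 376.8431092036242, 135.7048164043872)
```

The tube foot bottoms out when I push while gripping it. I'll ease the grip, press deeper, and close again, biasing downward against the creep.

```bash
python3 -m crank '[[[-0.05,0,0,0,0,0],[0,0,0.05,0,0,0],[0,0,0.08,0,0,0]]]' 0.5
python3 -c "
from loc import *
move((535.5,-249,43.5),-0.38)"
```

```text
clock: 6.08
eef_pos: [536.7, -250.0, 43.9]
tool_rot: [-3.14, -0.008, -0.385]
force: [-2.8, 0.7, 17.9]
width: 21.2
pos [ 536.7 -250.    43.9] rot [-3.14  -0.008 -0.385] F [-2.8  0.7 17.9] w 21.2 t 6.08
shift [-0.05 -0.02  0.01] turn [-0.01 -0.08 -0.05]
```

The force rose to 18 N at TCP 43.9, so the ring is fully down at 10 mm. Closing now.

```bash
python3 -m crank '[[[0,0,0.02,0,0,0],[0,0,0.02,0,0,0],[0,0,0.02,0,0,0],[0,0,0,0,0,0]]]' 1
python3 -c "
from loc import *
move((535.5,-249,43.5),-0.38)"
```

```text
clock: 6.42
eef_pos: [536.5, -251.8, 44.6]
tool_rot: [-3.142, -0.01, -0.387]
force: [-1.1, -0.1, 5.0]
width: 14.7
pos [ 536.5 -251.8   44.6] rot [-3.142 -0.01  -0.387] F [-1.1 -0.1  5. ] w 14.7 t 6.42
shift [-0.07 -0.07  0.04] turn [ 0.   -0.09 -0.06]
```

```bash
python3 -m crank '[[[0,0,-0.3,0,0,0],[0,0,-0.3,0,0,0],[0,0,-0.3,0,0,0],[0,0,-0.4,0,0,0],[0,0,-0.4,0,0,0],[0,0,-0.4,0,0,0],[0,0,-0.4,0,0,0],[0,0,-0.5,0,0,0],[0,0,0,0,0,0]]]'
python3 - <<'E'
from loc import *
move((568,11,160),-0.38)
im=ctrl.get_image("scene"); print(blue(im))
cv2.imwrite("pics/f.png",cv2.resize(im["color"][60:155,330:430],None,fx=6,fy=6,interpolation=2)[:,:,::-1])
E
```

```text
clock: 7.17
eef_pos: [535.1, -251.5, 141.2]
tool_rot: [3.14, -0.009, -0.387]
force: [0.8, -0.9, -0.1]
width: 14.7
pos [ 535.1 -251.5  141.2] rot [ 3.14  -0.009 -0.387] F [ 0.8 -0.9 -0.1] w 14.7 t 7.17
shift [-2.28 -8.52 -0.66] turn [ 0.01 -0.08 -0.06]
(array([365, 123,  27,  19, 400], dtype=int32), 377.48730964467006, 131.96742808798646)
```

View pics/f.png

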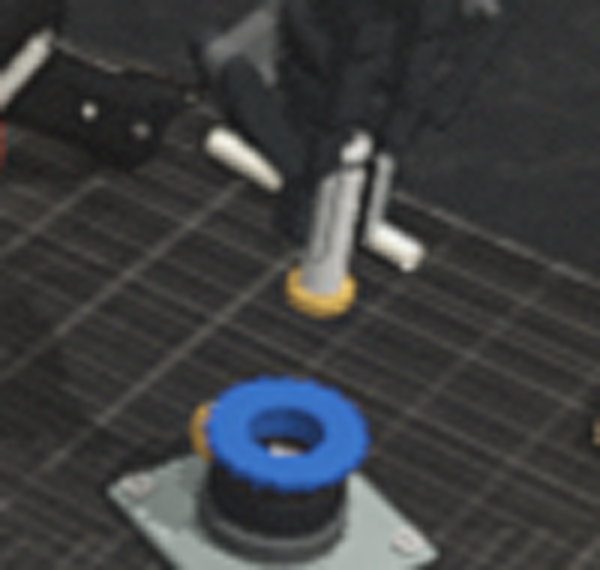

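The tube is out with its bead at (320,290), and the ring has sprung back up. Now I'll carry it to the tray centre.

```bash
python3 -m crank '[[[-0.1,-0.4,-0.2,0,0,0],[-0.2,-0.75,-0.2,0,0,0],[-0.2,-0.75,0,0,0,0],[-0.2,-0.75,0,0,0,0],[-0.2,-0.75,0,0,0,0],[-0.2,-0.75,0,0,0,0],[-0.2,-0.75,0,0,0,0],[-0.2,-0.75,0,0,0,0],[-0.2,-0.75,0,0,0,0],[-0.2,-0.75,0,0,0,0],[-0.2,-0.6,0,0,0,0],[0,0,0,0,0,0]]]'
python3 -c "
from loc import *
move((568,11,70),-0.38)"
```

```text
clock: 8.22
eef_pos: [557.8, 9.2, 146.3]
tool_rot: [3.139, 0.009, -0.386]
force: [-0.7, 0.7, -0.3]
width: 14.3
pos [557.8   9.2 146.3] rot [ 3.139  0.009 -0.386] F [-0.7  0.7 -0.3] w 14.3 t 8.22
shift [ 0.32 -0.19  2.54] turn [ 0.02  0.09 -0.06]
```

```bash
python3 -m crank '[[[0.1,-0.15,0.4,0,0.05,0],[0.1,0,0.4,0,0,0],[0,0,0.4,0,0,0],[0,0,0.4,0,0,0],[0,0,0.4,0,0,0],[0,0,0.4,0,0,0],[0,0,0,0,0,0]]]'
python3 - <<'E'
from loc import *
move((568,11,30),-0.38)
im=ctrl.get_image("scene")
cv2.imwrite("pics/g.png",cv2.resize(im["color"][130:250,210:370],None,fx=5,fy=5,interpolation=2)[:,:,::-1])
E
```

```text
clock: 8.8
eef_pos: [561.1, 12.5, 67.7]
tool_rot: [3.136, 0.01, -0.383]
force: [0.1, 0.3, -1.5]
width: 14.4
pos [561.1  12.5  67.7] rot [ 3.136  0.01  -0.383] F [ 0.1  0.3 -1.5] w 14.4 t 8.8
shift [ 0.25 -0.05  1.25] turn [ 0.06  0.09 -0.03]
```

View pics/g.png

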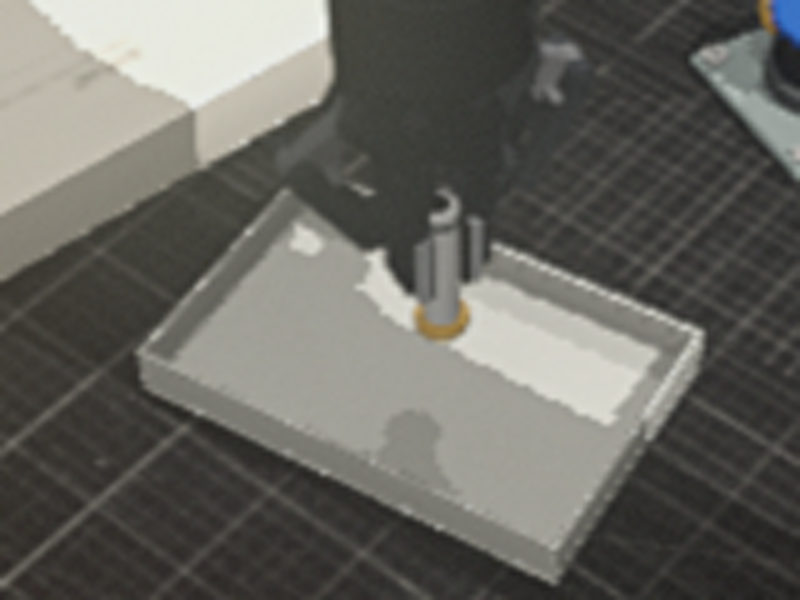

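The tube hangs upright over the middle of the tray, with its foot at (441,325). I'll lower it to the floor.

```bash
python3 -m crank '[[[0.1,-0.05,0.3,0.06,0.09,0],[0,0,0.3,0,0,0],[0,0,0.3,0,0,0],[0,0,0.15,0,0,0],[0,0,0,0,0,0]]]'
python3 -m crank '[[[0,0,0.08,0,0,0],[0,0,0,0,0,0]]]'
```

```text
clock: 9.27
eef_pos: [565.5, 10.2, 36.3]
tool_rot: [-3.142, -0.002, -0.386]
force: [-0.0, 0.2, -1.2]
width: 14.2
clock: 9.43
eef_pos: [565.5, 10.0, 33.8]
tool_rot: [3.141, -0.002, -0.386]
force: [-0.7, 0.1, -1.6]
width: 14.5
```

```bash
python3 -m crank '[[[0,0,0.1,0,0,0],[0,0,0,0,0,0]]]'
python3 -m crank '[[[0,0,0.07,0,0,0],[0,0,0,0,0,0]]]'
```

```text
clock: 9.6
eef_pos: [565.8, 10.1, 31.1]
tool_rot: [-3.141, -0.003, -0.386]
force: [-0.6, 0.3, -0.6]
width: 14.3
clock: 9.77
eef_pos: [566.2, 10.3, 29.2]
tool_rot: [-3.141, -0.004, -0.386]
force: [-0.9, 0.6, -0.9]
width: 14.5
```

```bash
python3 -m crank '[[[0,0,0.06,0,0,0],[0,0,0,0,0,0]]]'
python3 -m crank '[[[0,0,0.04,0,0,0],[0,0,0,0,0,0]]]'
```

```text
clock: 9.93
eef_pos: [566.4, 10.3, 27.5]
tool_rot: [-3.141, -0.004, -0.386]
force: [-0.3, 0.1, -0.4]
width: 14.7
clock: 10.1
eef_pos: [566.7, 10.3, 26.4]
tool_rot: [-3.14, -0.004, -0.386]
force: [-0.8, -0.3, -0.2]
width: 14.2
```

```bash
python3 -m crank '[[[0,0,0.05,0,0,0],[0,0,0,0,0,0]]]'
python3 -m crank '[[[0,0,0.03,0,0,0],[0,0,0,0,0,0]]]'
```

```text
clock: 10.27
eef_pos: [567.1, 10.4, 26.7]
tool_rot: [-3.14, -0.005, -0.386]
force: [0.7, 0.4, -0.9]
width: 14.5
clock: 10.43
eef_pos: [567.4, 10.3, 26.3]
tool_rot: [-3.139, -0.006, -0.386]
force: [-0.2, -0.4, -0.0]
width: 14.2
```

The descent has stalled at z≈26, so the foot is on the floor as calculated. I'll release gently.

```bash
python3 -m crank '[[[0,0,0,0,0,0],[0,0,0,0,0,0],[0,0,0,0,0,0],[0,0,0,0,0,0]]]' 0.45
python3 -m crank '[[[0,0,0,0,0,0],[0,0,0,0,0,0],[0,0,0,0,0,0]]]' 0.1
python3 - <<'E'
from loc import *
move((567,10,130),-0.38)
im=ctrl.get_image("scene")
cv2.imwrite("pics/i.png",cv2.resize(im["color"][130:250,210:370],None,fx=5,fy=5,interpolation=2)[:,:,::-1])
E
```

```text
clock: 10.77
eef_pos: [567.2, 10.3, 25.6]
tool_rot: [-3.14, -0.005, -0.386]
force: [-0.2, 0.4, -0.2]
width: 23.4
clock: 11.02
eef_pos: [567.0, 10.3, 25.2]
tool_rot: [-3.14, -0.005, -0.386]
force: [0.5, 0.5, -0.2]
width: 38.5
pos [567.   10.3  25.2] rot [-3.14  -0.005 -0.386] F [ 0.5  0.5 -0.2] w 38.5 t 11.02
shift [ 0.02  0.   -3.49] turn [-0.02 -0.05 -0.05]
```

View pics/i.png

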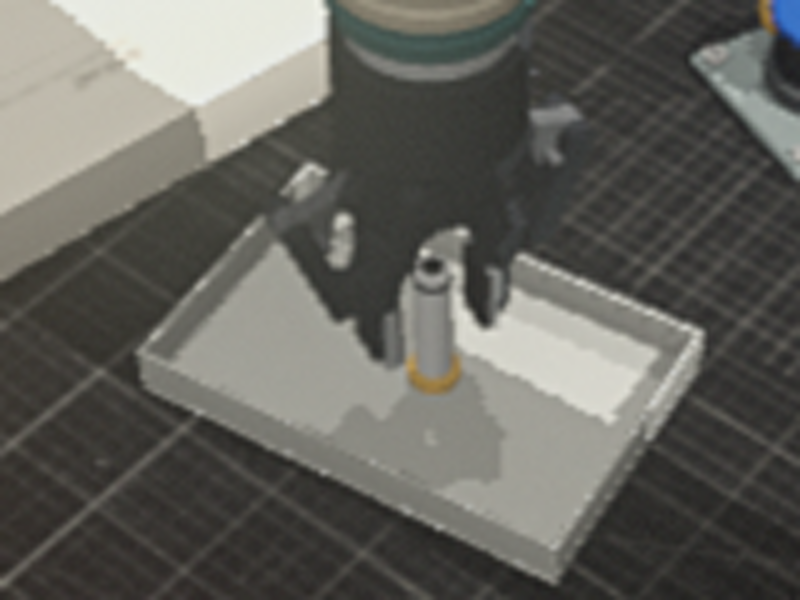

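The tube stands free in the tray at (433,330), clear of the fingers on both sides. I'll rise straight up, slowly.

```bash
python3 -m crank '[[[0,0,-0.15,0,0,0],[0,0,-0.2,0,0,0],[0,0,-0.3,0,0,0],[0,0,-0.3,0,0,0],[0,0,-0.3,0,0,0],[0,0,-0.4,0,0,0],[0,0,-0.5,0,0,0],[0,0,-0.6,0,0,0],[0,0,-0.7,0,0,0],[0,0,-0.7,0,0,0],[0,0,-0.7,0,0,0],[0,0,0,0,0,0]]]'
python3 -m crank '[[[0,0,0,0,0,0],[0,0,0,0,0,0]]]'
python3 - <<'E'
from loc import *
move((567,10,180),-0.38)
im=ctrl.get_image("scene"); print(ctrl.search_frame("blue_tube",im)[:3],ctrl.search_frame("orange_tube",im)[:2])
cv2.imwrite("pics/k.png",im["color"][:,:,::-1])
E
```

```text
clock: 12.07
eef_pos: [566.5, 10.0, 186.3]
tool_rot: [-3.138, -0.009, -0.387]
force: [0.0, 0.2, -0.0]
width: 38.3
clock: 12.23
eef_pos: [567.1, 10.2, 189.0]
tool_rot: [-3.135, -0.013, -0.387]
force: [0.2, -0.7, -0.3]
width: 38.5
pos [567.1  10.2 189. ] rot [-3.135 -0.013 -0.387] F [ 0.2 -0.7 -0.3] w 38.5 t 12.23
shift [-0.01  0.01  0.3 ] turn [-0.06 -0.12 -0.06]
[{'extent': [297.6, 193.6, 12.6, 19.8], 'conf': 0.75}] [{'extent': [230.9, 289.8, 12.8, 19.0], 'conf': 0.51}]
```

View pics/k.png

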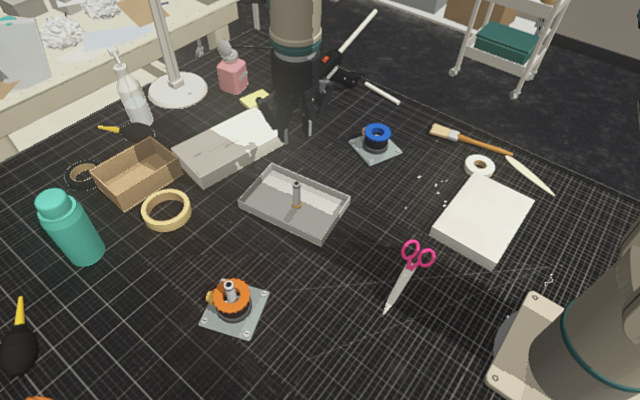

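The tube stands upright in the tray at (297,194), the blue ring is up and empty, and the orange outlet looks untouched. I'll hand in.

```bash
python3 -c "
from cell import ctrl
print(ctrl.finish_job())"
```

```text
the job is handed in; nothing more can be done
None
```

I pressed the blue ring down, gripped the tube while it was down, drew it straight up and out, and stood it in the grey tray. I handed in at about 12.3 s on the robot's clock.

- **Last checks:** the final picture shows the tube upright near the middle of the tray and the blue ring back up with its outlet empty. The orange tube and the other objects look unmoved. The open gripper was about 100 mm above the tube, with force readings near zero.
- **One problem on the way:** after my first grip I pushed down to deepen the press. The tube's foot hit bottom and the wrist force read 55 N briefly, against a limit of 120 N. I eased the grip and pressed again until the ring was fully down, then gripped the tube at about 9 mm of ring travel before lifting.
- **Less certain:** the force reading showed no clear touch when I set the tube down. I judged contact from the height, which stopped falling where I had calculated, and the pictures then showed it standing free.

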